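# Lever the microwave back onto its levelling packers

### The arm

A 6-joint arm with a two-finger parallel gripper is mounted at the origin on the work surface. World frame = base frame: x ahead of the robot, y to its left, z up, the work surface at z = 0. Lengths are in m, angles in rad, forces in N, time in s.
With the tool pointing down it reaches from about 0.275 to 0.725 m from the base axis. Payload 5.6 kg.
Tool frame: the origin (TCP) lies between the finger pads; the fingertips stand 19 mm ahead of it and the grasp point (between the pads) is the TCP; z points along the fingers, y is the direction in which the jaws open and shut (so a half turn about z gives the same grasp; the last joint's range is limited). The gripper opens to 85 mm and grips with 20 to 120 N. Pads are 22 mm wide; open, the fingers measure 114 mm over their backs; the gripper's body (76 mm by 85 mm) begins 54 mm behind the grasp point. The pads swing forward as they close: fully open they stand 13 mm farther back than shut.
Start: joints at [1.517, 0.255, 0.108, 0, -1.424, -0.285], TCP at [0.183, 0.519, 0.211] pointing down, gripper open.
Joint ranges: [-2.95, 2.95], [-1.21, 1.97], [-1.09, 1.5], [-2.87, 1.71], [-2.94, -0.07], [-3.05, 3.05]. Speed limits (rad/s): [2.57, 2.57, 3.14, 3.14, 3.14, 3.14].

### API

Orientations are given as a unit quaternion [x, y, z, w].
In Python, from plant import env gives the robot as it stands.
- The arm moves only by the shell command python3 -m jog 'ROWS' [FORCE]. ROWS is JSON, a list of rows, each a list of 3 entries, a list of its own where there are three numbers: the shift along the tool's x, y, z in mm, then the turn, a rotation vector about the tool's x, y, z in rad, then the opening, from -1 (shut) to 1 (fully open), so that 0 is half open. A call has 1 to 12 rows; each row is the pose to reach, as a shift and turn from the pose commanded when the call began, along the tool's axes at that moment; what a row does not reach only later rows make up. A row lasts 1/10 s, in which the tool goes at most 50 mm and 8.59 degrees, less where a joint would pass 70% of its speed; a pose out of reach is approached as far as the arm can. A call with a gripper value outside its range is refused whole. The fingers move at their own pace and stop on an object; FORCE is the grip in N (left out, the last holds). Time passes only in rows, so rows that repeat a pose let the fingers close. It gives the time, the measured TCP pose, the force and the opening at its end, in the units of the state.
- env.state(): the state, without advancing time (a new reading comes with each control period).
- env.read_camera(name): name is "scene" or "top" or "wrist"; returns a dict with "pixels" (400x640x3 uint8, blue, green, red), "fov_y" (degrees; the focal length in pixels is half the picture's height over the tangent of half this angle, whatever the lens; pixels are square), "cx", "cy" (the principal point, pixels), "R" (3x3) and "t" (3): a world point X has camera coordinates R X + t. Camera axes: x right, y down, z forward; pixel columns grow to the right and rows downward; lengths in m; the calibration is good to about 2 mm. A picture is of the moment at which its call begins. There is no depth.
- env.hand_in(): hands the job in, once; it reports no verdict.
The state is a dict: "time_s": time; "qpos": joint angles; "dq": joint speeds; "effort": joint torques, N m; "tool_pos": TCP position; "ee_rot": TCP orientation; "contact_force": force on the tool from outside, world axes, zero at the start; "wrist_torque": the same for the moment, N m; "grip_width": finger opening in m.
Only numpy, scipy, OpenCV 4.12 (cv2) and the standard library are available. Lean on these libraries where they do the work, as an engineer would, in place of code of your own. Each camera call takes 0.05 s, during which the arm holds its last target. There are 200 camera calls.

### The job

The microwave has been knocked off its two levelling packers, so its front feet now stand on the worktop beside them. Slip the toe of the pry bar under the oven's front edge with the bar resting across the oak block, bear down to lift the front just clear of the packers (never more than about 2 cm, the spirit level is lying on top), swing it across on the bar and let it down gently so that both front feet stand wholly on their packers, without barging into the packers' edges on the way. Then draw the bar out and leave it lying flat on the worktop, clear of the oven; move the oven with the bar only, never with the arm or gripper, and leave the mug, screwdriver and tape measure where they are.

Things in the scene. Friction and masses are not known exactly. Their poses are not given: they have to be found in the camera images.
- oven: White microwave oven, 450 wide, 335 deep, 250 tall on 20 mm feet, about 10 kg (varies). Origin midway between the rear feet, level with the feet's undersides; x to the oven's back, y along its width towards the robot, z up. Front face at x = -300 mm, back at +35. The two rear feet (x = 0, y = +-185) are smooth glides that stay on the bare worktop; when the lifted front is pushed sideways the oven turns about a point some 120 mm behind them.
- oven_front (a point): Middle (y = 0) of the oven's front lower edge, 20 mm above the feet's undersides. The base is flat: between the front feet a clear gap 20 mm high runs back under it. Lifting here takes 40 to 60 N upward at the bar's toe. The front has swung away from the robot and must come 30 to 40 mm back towards it.
- front_feet (a point): Point midway between the oven's two front feet, level with their undersides (oven x = -270 mm, y = 0). The front feet are 185 mm either side of it along y: black, round, 22 mm in diameter, 20 mm tall. Axes as the oven's. Height 0 at the start: they stand on the worktop.
- packers_mid (a point): Where front_feet belongs: midway between the two packers, level with their tops. The packers are flat dark grey plastic strips, 90 long (x), 40 wide (y), 5 mm thick, stuck to the worktop, their centre lines 185 mm either side of this point along y; each runs from 60 mm before (-x, showing in front of the oven) to 30 mm behind this point. Axes as the rightly placed oven's.
- block: Loose oak fulcrum block, 40 x 110 mm: flat foot 10 mm high, rounded ridge (radius 10) along its length, top of the ridge 20 mm above the worktop. Origin under its centre, y along the ridge. It stands ready in front of the oven's middle, ridge along the oven's front edge and 50 to 62 mm before the front face.
- bar: Steel pry bar, 0.5 kg, lying on the worktop; origin on the worktop below its axis, x towards the toe, z up. Black handle 30 wide, 24 high (x -245 to -120 mm); straight shank 16 wide, 8 thick, to a bend at x = 160; flat toe 26 wide, 5 thick, 46 long, turned up 10 degrees from the shank. As it lies its axis slopes down to the toe by 1.6 degrees. Centre of mass near x = -35.
- bar_grip (a point): Point on the bar's axis in its handle, 30 mm behind the handle's front end; 13 mm above the worktop as it lies, 355 mm behind the tip of the toe. With the shank across the block and the toe under the oven, the bar stays there by itself with the handle raised when let go.
- bar_tip (a point): Middle of the end edge of the bar's upturned toe (5 mm thick there); it is 6.5 mm above the line of the shank's axis. Axes as the bar's. It bears on the oven's smooth underside by friction alone: as the bar is swung the toe slips, so that the oven follows only about two thirds of its sideways travel.
- level: Bystander: aluminium spirit level, 230 x 22 x 45 mm, lying loose on top of the oven; it rides along and must not fall off.
- mug: Bystander: blue ceramic mug, 80 wide, 95 tall, origin under its centre; leave alone.
- tape: Bystander: yellow tape measure, 70 x 36 x 65, origin under its centre; leave alone.
- screwdriver: Bystander: red-handled screwdriver, origin under its centre; leave alone.
Things that resemble listed ones, but are neither listed nor needed, are in the scene too. Of the things like the block, leave any that is blue; of the rest the smaller one is meant.

How it is judged:
By the outcome, as a careful person would: the job done as asked, in the order asked, and still so for the second after the job is handed in, with the robot touching nothing.
It also fails if it takes over 72 s, if anything falls off the work surface, if the arm or the gripper's body presses on something with over 40 N, if the wrist force passes 120 N, or if a joint passes its speed limit or range.

## Working session

There is one attempt and no reset: what is moved stays moved. The work goes in short steps, Python scripts to look and compute and a shell command to move; the robot and the scene stay as the last step left them, time stands still between calls to the robot, and variables do not carry over. Pictures are saved under pics/ and viewed, about 8 in all and at most 12, crops included, and the job is handed in when it is done.

```bash
ls; mkdir -p pics; cat > h.py <<'E'
import numpy as np, cv2
from plant import env
from scipy.spatial.transform import Rotation as Ro
def cam(n):
    c=env.read_camera(n); c['px']=np.array(c['pixels'],np.uint8); c['R']=np.array(c['R']); c['t']=np.array(c['t'])
    c['f']=200/np.tan(np.radians(c['fov_y'])/2); return c
def ray(c,u,v,z):
    d=c['R'].T@np.array([(u-c['cx'])/c['f'],(v-c['cy'])/c['f'],1]); o=-c['R'].T@c['t']
    return o+d*(z-o[2])/d[2]
def proj(c,X):
    p=c['R']@np.asarray(X,float)+c['t']; return p[:2]/p[2]*c['f']+[c['cx'],c['cy']]
E
python3 - <<'E'
from h import *
for n in ['scene','top','wrist']:
    c=cam(n); cv2.imwrite(f'pics/{n}0.png',c['px']); print(n,c['fov_y'],-c['R'].T@c['t'],c['R'][2])
    np.savez(f'pics/{n}0.npz',**{k:c[k] for k in('px','R','t','f','cx','cy')})
print(env.state())
a=cv2.imread('pics/top0.png');b=cv2.imread('pics/scene0.png')
E
```

```text
pics
scene 49.37358400580375 [ 1.39371281 -0.29771786  1.20576201] [-0.64431691  0.21596953 -0.73362993]
top 52.187412759649746 [0.30736118 0.03316788 1.43762228] [ 0.1528737   0.00344382 -0.98823973]
wrist 68.38467332582967 [0.24974362 0.49480873 0.37244765] [-0.26188971  0.08943029 -0.96094537]
{'time_s': 0.15, 'qpos': array([ 1.51654566e+00,  2.55606830e-01,  1.07303054e-01, -3.62349970e-04,
       -1.42391462e+00, -2.84598997e-01]), 'dq': array([-0.00053024, -0.00364139,  0.00333497,  0.00285651,  0.0001912 ,
        0.00022   ]), 'effort': array([-1.03721184e-03, -3.86948204e+01,  2.38078701e+01,  5.36668763e+00,
       -4.61177115e-03,  3.26404056e-06]), 'tool_pos': array([0.18263907, 0.51835751, 0.21030506]), 'ee_rot': array([ 9.85677155e-01, -1.68641659e-01, -9.63061954e-05,  7.26917076e-04]), 'contact_force': array([-0.20598747, -0.29488447,  0.21334452]), 'wrist_torque': array([ 0.00226584,  0.03375204, -0.01594536]), 'grip_width': 0.08509320225245381}
```

View pics/top0.png

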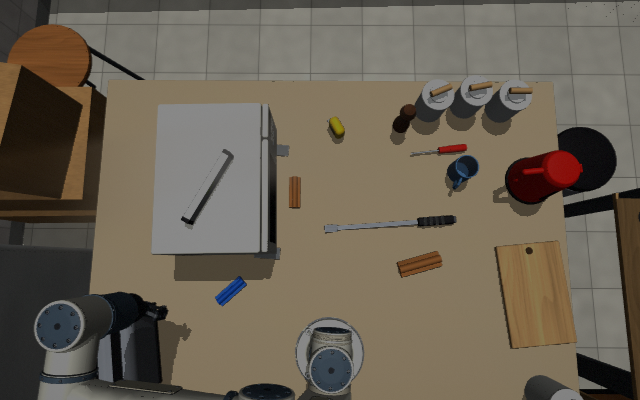

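View pics/scene0.png

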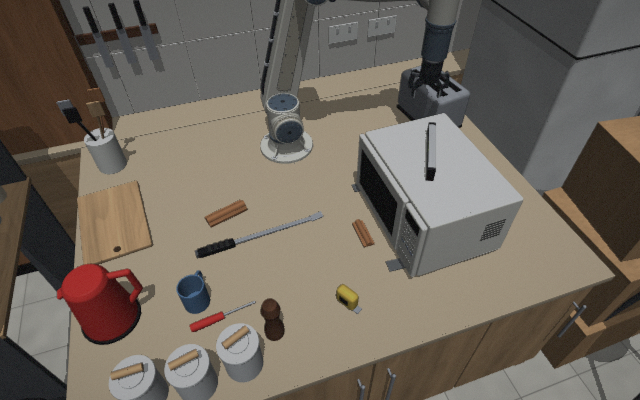

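The top view shows the oven at left, its front facing right at about column 275, with packer ends showing at (281,150) and (272,254). The bar's toe is at (325,229) and its handle at (455,220). There are three block-like things: blue (231,291), which is excluded; wooden (295,192), small and in front of the oven; wooden (420,264), larger. The meant block is (295,192). I'll confirm it in an enlarged crop.

```bash
python3 - <<'E'
import numpy as np,cv2
from h import ray
d=dict(np.load('pics/top0.npz')); px=d['px']
cr=px[135:285,235:470]; cr=cv2.resize(cr,None,fx=3.4,fy=3.4,interpolation=cv2.INTER_CUBIC)
cr=np.clip(cr.astype(float)*1.4,0,255).astype(np.uint8)
cv2.imwrite('pics/crop1.png',cr)
hsv=cv2.cvtColor(px,cv2.COLOR_BGR2HSV)
# wooden blocks
for nm,box,lo,hi,z in [('block',(270,165,320,220),(3,110,50),(16,255,255),.015),('big',(385,240,455,285),(3,110,50),(16,255,255),.015),('steel',(318,205,425,240),(0,0,60),(180,70,190),.008),('handle',(412,205,465,240),(0,0,0),(180,255,70),.013)]:
    x0,y0,x1,y1=box; m=cv2.inRange(hsv[y0:y1,x0:x1],lo,hi)
    n,l,s,_=cv2.connectedComponentsWithStats(m); i=1+np.argmax(s[1:,4]); ys,xs=np.where(l==i)
    P=np.array([ray(d,x+x0,y+y0,z) for x,y in zip(xs,ys)])[:,:2]
    r=cv2.minAreaRect((P*1000).astype(np.float32)); print(nm,s[i],r,cv2.boxPoints(r).round().tolist())
# tape/other
E
```

```text
block [ 19  11  12  32 346] ((545.1248779296875, 122.64518737792969), (111.17967224121094, 39.031368255615234), 0.7928402423858643) [[489.0, 141.0], [490.0, 102.0], [601.0, 104.0], [600.0, 143.0]]
big [ 12  11  45  26 683] ((296.8330383300781, -312.36053466796875), (53.140785217285156, 153.38987731933594), 16.038177490234375) [[250.0, -246.0], [292.0, -393.0], [344.0, -379.0], [301.0, -231.0]]
steel [  5   8  95  20 579] ((433.824951171875, -143.8585968017578), (47.08032989501953, 329.18035888671875), 7.002957820892334) [[390.0, 17.0], [431.0, -310.0], [477.0, -304.0], [437.0, 22.0]]
handle [  3  10  41  12 356] ((445.7793273925781, -370.26519775390625), (32.62712860107422, 142.1963653564453), 4.4672698974609375) [[424.0, -301.0], [435.0, -442.0], [468.0, -440.0], [457.0, -298.0]]
```

View pics/crop1.png

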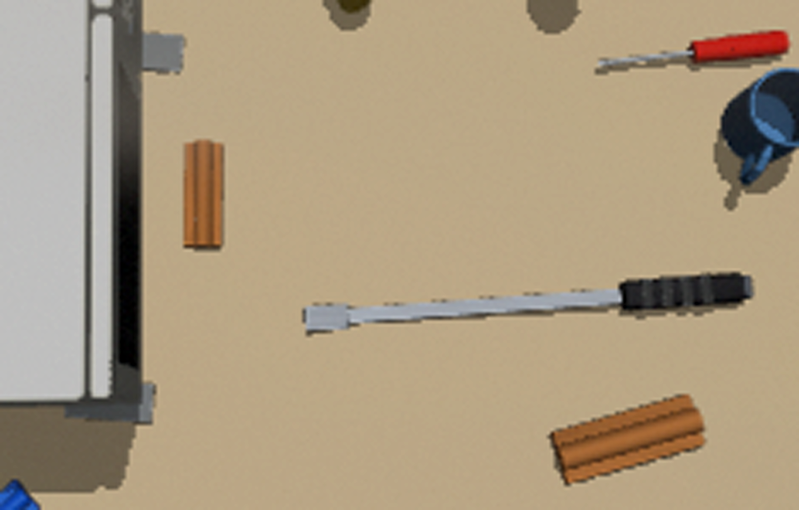

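The crop confirms the small natural-oak block: 111x39 mm, standing in front of the oven. The big one is 153 mm long. Next I'll measure the oven, packers and bar.

```bash
python3 - <<'E'
import numpy as np,cv2
from h import ray,proj
d=dict(np.load('pics/top0.npz')); px=d['px']; T=lambda x,y:(235+x/3.4,135+y/3.4)
hsv=cv2.cvtColor(px,cv2.COLOR_BGR2HSV)
m=cv2.inRange(hsv[90:265,140:272],(0,0,135),(180,45,255)); m=cv2.morphologyEx(m,cv2.MORPH_CLOSE,np.ones((25,25)))
n,l,s,_=cv2.connectedComponentsWithStats(m); i=1+np.argmax(s[1:,4]); ys,xs=np.where(l==i)
P=np.array([ray(d,x+140,y+90,.27)[:2] for x,y in zip(xs,ys)])*1000
r=cv2.minAreaRect(P.astype(np.float32)); print('oven top',r,cv2.boxPoints(r).round().tolist())
pk={'farpk':[(142,33),(184,37),(183,73)],'nearpk':[(155,383),(153,422)]}
for k,v in pk.items(): print(k,[ray(d,*T(*p),.005)[:2].round(3).tolist() for p in v])
print('front low edge',[ray(d,*T(*p),.02)[:2].round(3).tolist() for p in [(140,150),(140,300),(141,400)]])
print('tip',ray(d,*T(303,320),.005),'handle end',ray(d,*T(752,287),.02),'h front',ray(d,*T(622,296),.02),'toe bend',ray(d,*T(349,317),.006))
s0=dict(np.load('pics/scene0.npz')); p=s0['px'][140:330,310:530]
p=cv2.resize(p,None,fx=3.1,fy=3.1,interpolation=cv2.INTER_CUBIC); cv2.imwrite('pics/crop2.png',np.clip(p*1.5,0,255).astype(np.uint8))
E
```

```text
oven top ((531.5258178710938, 362.76043701171875), (476.68353271484375, 374.5736083984375), 1.4150804281234741) [[289.0, 544.0], [298.0, 170.0], [774.0, 181.0], [765.0, 556.0]]
farpk [[0.718, 0.19], [0.714, 0.145], [0.674, 0.146]]
nearpk [[0.348, 0.168], [0.308, 0.17]]
front low edge [[0.588, 0.188], [0.432, 0.184], [0.33, 0.181]]
tip [0.41346683 0.01718978 0.005     ] handle end [ 0.44923099 -0.44198646  0.02      ] h front [ 0.43910124 -0.30873869  0.02      ] toe bend [ 0.41680556 -0.03020164  0.006     ]
```

View pics/crop2.png

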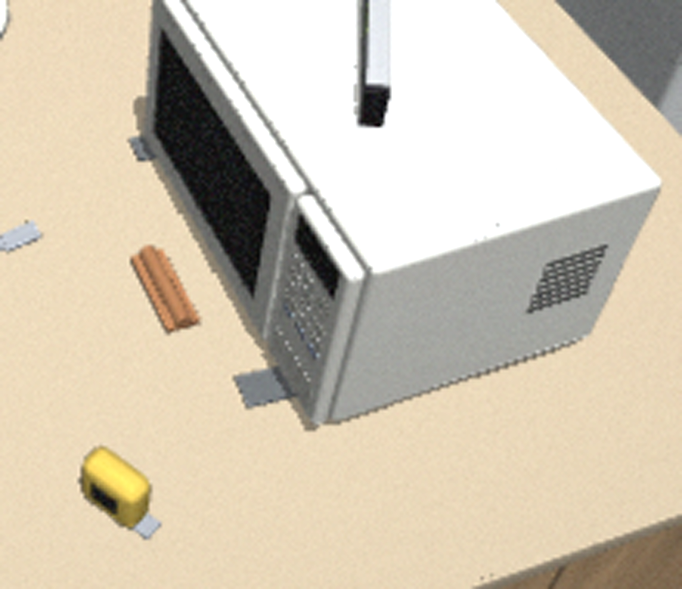

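```bash
python3 -m jog '[[[0,0,-50],[0,0,0],1],[[0,0,-100],[0,0,0],1],[[0,0,-150],[0,0,0],1],[[0,0,-170],[0,0,0],1],[[0,0,-170],[0,0,0],1]]'
```

```text
time_s: 0.65
tool_pos: [0.1832, 0.5197, 0.3844]
ee_rot: [0.986, -0.169, 0.0, -0.003]
contact_force: [-0.6, 0.0, 0.2]
grip_width: 0.0854
```

Scene crop: the oven's near-right lower corner is at crop (318,425). The packers stick out at (140,148) and (262,385), and the tape is at (115,485).

```bash
cat >> h.py <<'E'
def rot(yaw,pitch):   # bar yaw (deg, toe direction), pitch: toe-down positive (deg); tool x=-bar x
    b=Ro.from_euler('ZY',[yaw,pitch],degrees=True).as_matrix()
    return np.column_stack([-b[:,0],b[:,1],-b[:,2]])
def go(p,R=None):
    s=env.state(); R0=Ro.from_quat(s['ee_rot']); p0=np.array(s['tool_pos'])
    v=R0.inv().apply(np.array(p)-p0)*1000
    w=(R0.inv()*Ro.from_matrix(R)).as_rotvec() if R is not None else np.zeros(3)
    print('shift',v.round(1).tolist(),'rot',w.round(3).tolist(),'rows>=',max(np.linalg.norm(v)/50,np.degrees(np.linalg.norm(w))/8.59).round(1))
E
python3 - <<'E'
from h import *
s0=dict(np.load('pics/scene0.npz'));t0=dict(np.load('pics/top0.npz'))
S=lambda x,y:(310+x/3.1,140+y/3.1)
for p in [(318,427),(150,143)]: print(ray(s0,*S(*p),.02))
for p in [(234,379),(247,407),(130,142),(142,160)]: print('pk',ray(s0,*S(*p),.005))
go([.36,.08,.38],rot(94.45,0)); go([.441,-.337,.10],rot(94.45,0))
E
```

```text
[0.77495416 0.20021052 0.02      ]
[0.3431522  0.18998856 0.02      ]
pk [0.68432231 0.14925587 0.005     ]
pk [0.72082535 0.14755634 0.005     ]
pk [0.32003199 0.17339799 0.005     ]
pk [0.35358662 0.17602522 0.005     ]
shift [313.0, 355.8, 1.8] rot [-0.005, 0.005, 1.154] rows>= 9.5
shift [528.4, 723.9, 279.2] rot [-0.005, 0.005, 1.154] rows>= 18.8
```

```bash
python3 -m jog '[[[313,356,2],[0,0,1.154],1],[[313,356,2],[0,0,1.154],1],[[313,356,2],[0,0,1.154],1],[[313,356,2],[0,0,1.154],1],[[313,356,2],[0,0,1.154],1],[[313,356,2],[0,0,1.154],1],[[313,356,2],[0,0,1.154],1],[[313,356,2],[0,0,1.154],1],[[313,356,2],[0,0,1.154],1],[[313,356,2],[0,0,1.154],1],[[345,420,20],[0,0,1.154],1],[[370,460,50],[0,0,1.154],1]]'; python3 -c "
from h import *
go([.441,-.337,.10],rot(94.45,0)); print(env.state()['qpos'].round(2))"
```

```text
time_s: 1.85
tool_pos: [0.3742, -0.0146, 0.3438]
ee_rot: [0.734, -0.679, 0.0, -0.001]
contact_force: [1.6, 0.6, -0.0]
grip_width: 0.0851
shift [326.8, -40.8, 243.8] rot [-0.002, 0.0, 0.001] rows>= 8.2
[ 0.39 -0.11  0.04  0.   -1.72 -0.31]
```

```bash
python3 -m jog '[[[326,-41,244],[0,0,0],1],[[326,-41,244],[0,0,0],1],[[326,-41,244],[0,0,0],1],[[326,-41,244],[0,0,0],1],[[326,-41,244],[0,0,0],1],[[326,-41,244],[0,0,0],1],[[326,-41,244],[0,0,0],1],[[326,-41,244],[0,0,0],1],[[326,-41,244],[0,0,0],1],[[326,-41,244],[0,0,0],1],[[326,-41,244],[0,0,0],1]]'; python3 - <<'E'
from h import *
a=cam('wrist'); b=cam('top')
np.savez('pics/w1.npz',**{k:a[k] for k in('px','R','t','f','cx','cy')})
np.savez('pics/t1.npz',**{k:b[k] for k in('px','R','t','f','cx','cy')})
s=env.state();print(s['tool_pos'],s['qpos'].round(2),proj(a,s['tool_pos']),proj(a,[.441,-.337,.02]))
cr=b['px'][135:285,300:500]
cv2.imwrite('pics/v1.png',np.vstack([cv2.resize(a['px'],(480,300)),cv2.resize(cr,(480,300))]))
E
```

```text
time_s: 2.95
tool_pos: [0.4403, -0.3342, 0.1005]
ee_rot: [0.734, -0.679, 0.0, -0.0]
contact_force: [-0.6, -0.1, 0.9]
grip_width: 0.0854
[ 0.44091719 -0.33396238  0.10151629] [-0.37  0.32 -0.09  0.   -1.16  0.44] [320.72589791 239.99749124] [320.92105366 198.01016451]
```

View pics/v1.png

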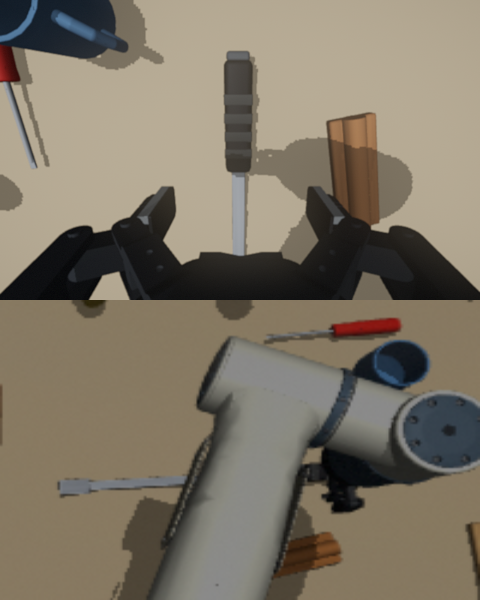

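The wrist view shows the handle between the jaws, its axis at column 238/480, with the mug and large block clear of the fingers. I'll refine and descend.

```bash
python3 - <<'E'
from h import *
w=dict(np.load('pics/w1.npz')); k=4/3
a=ray(w,238.5*k,172*k,.02); b=ray(w,237.5*k,62*k,.02); u=(a-b)/np.linalg.norm(a-b); print(a,b,np.linalg.norm(a-b),np.degrees(np.arctan2(u[1],u[0])))
g=a-u*.03; print(g); go([g[0],g[1],.022],rot(94.45,0))
E
```

```text
[ 0.44130849 -0.30816535  0.02      ] [ 0.4515274  -0.42864028  0.02      ] 0.12090754321200203 94.84832907475953
[ 0.44384404 -0.33805801  0.02      ]
shift [4.2, -2.4, 79.5] rot [-0.002, -0.001, 0.002] rows>= 1.6
```

```bash
python3 -m jog '[[[4,-2.4,40],[0,0,0],1],[[4,-2.4,65],[0,0,0],1],[[4,-2.4,78],[0,0,0],1],[[4,-2.4,79],[0,0,0],1],[[4,-2.4,79],[0,0,0],-1],[[4,-2.4,79],[0,0,0],-1],[[4,-2.4,79],[0,0,0],-1],[[4,-2.4,79],[0,0,0],-1],[[4,-2.4,79],[0,0,0],-1],[[4,-2.4,79],[0,0,0],-1],[[4,-2.4,79],[0,0,0],-1],[[4,-2.4,79],[0,0,0],-1]]' 100; python3 -c "
from h import *
print(Ro.from_quat(env.state()['ee_rot']).as_matrix().round(3))"
```

```text
time_s: 4.25
tool_pos: [0.443, -0.3385, 0.021]
ee_rot: [0.734, -0.679, -0.0, 0.0]
contact_force: [-0.4, -0.8, -0.1]
grip_width: 0.0001
[[ 0.078 -0.997 -0.   ]
 [-0.997 -0.078  0.   ]
 [-0.     0.    -1.   ]]
```

```bash
python3 - <<'E'
from h import *
a=cam('wrist'); b=cam('scene')
s=env.state();print(s['tool_pos'],s['grip_width'],proj(a,s['tool_pos']))
cr=b['px'][150:300,170:370]
cv2.imwrite('pics/v2.png',np.vstack([cv2.resize(a['px'],(480,300)),cv2.resize(cr,(480,300))]))
E
```

```text
[ 0.44299409 -0.33854959  0.02102427] 0.00026466593377702914 [321.88260031 238.95421571]
```

View pics/v2.png

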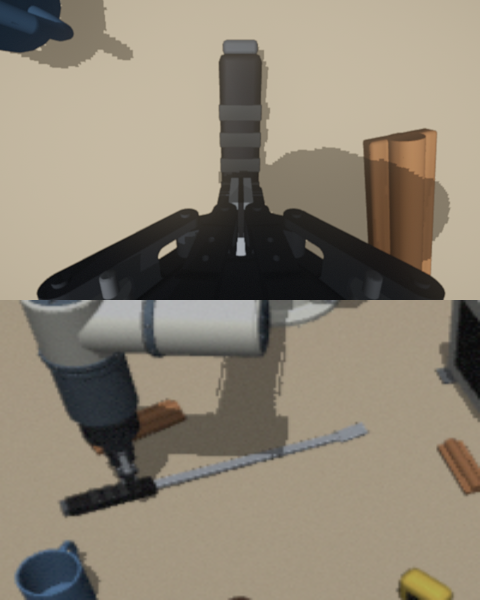

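The fingers look shut near the handle's front end, and it isn't clear whether the bar is held. I'll test with a small lift: the handle stays put in the wrist view if it is gripped.

```bash
python3 - <<'E'
from h import *
a=cam('wrist'); np.save('pics/wa.npy',a['px'])
E
python3 -m jog '[[[0,0,-8],[0,0,0],-1],[[0,0,-16],[0,0,0],-1],[[0,0,-24],[0,0,0],-1],[[0,0,-24],[0,0,0],-1],[[0,0,-24],[0,0,0],-1]]'
python3 - <<'E'
from h import *
a=np.load('pics/wa.npy'); c=cam('wrist'); b=c['px']; t=a[50:160,270:370]
r=cv2.matchTemplate(b,t,cv2.TM_CCOEFF_NORMED); print(cv2.minMaxLoc(r), 'orig (270,50)')
t=a[170:320,480:590]; r=cv2.matchTemplate(b,t,cv2.TM_CCOEFF_NORMED); print('big block',cv2.minMaxLoc(r),'orig (480,170)')
print(env.state()['grip_width'])
E
```

```text
time_s: 4.9
tool_pos: [0.4432, -0.3385, 0.0455]
ee_rot: [0.734, -0.679, 0.0, -0.0]
contact_force: [0.3, 0.1, 0.1]
grip_width: 0.0001
(-0.5870113968849182, 0.9096161127090454, (329, 86), (273, 58)) orig (270,50)
big block (-0.6022232174873352, 0.8829994797706604, (515, 10), (462, 162)) orig (480,170)
0.00010881949473823752
```

```bash
python3 - <<'E'
from h import *
s0=dict(np.load('pics/scene0.npz'))
for z in (.0,.02,.04,.06): print(z,proj(s0,[.443,-.3385,z]))
print('handle in scene0 mask:')
hsv=cv2.cvtColor(s0['px'],cv2.COLOR_BGR2HSV)[225:265,185:245]; m=cv2.inRange(hsv,(0,0,0),(180,255,60)); ys,xs=np.where(m>0)
print(cv2.minAreaRect(np.column_stack([xs+185,ys+225]).astype(np.float32)))
c=cam('scene'); cr=c['px'][170:290,165:325]
w=cam('wrist')['px'][200:400,170:470]
cv2.imwrite('pics/v3.png',np.vstack([cv2.resize(cr,(640,480),interpolation=cv2.INTER_CUBIC)]))
s=env.state(); print(proj(c,s['tool_pos']), proj(c,np.array(s['tool_pos'])-[0,0,.019]))
E
```

```text
0.0 [225.52186389 246.68385752]
0.02 [224.49345983 243.16935109]
0.04 [223.44437111 239.58415613]
0.06 [222.37396734 235.92611832]
handle in scene0 mask:
((215.1459503173828, 247.7243194580078), (9.998920440673828, 40.142723083496094), 72.89727020263672)
[223.22767241 238.65987084] [224.2290637  242.08380536]
```

View pics/v3.png

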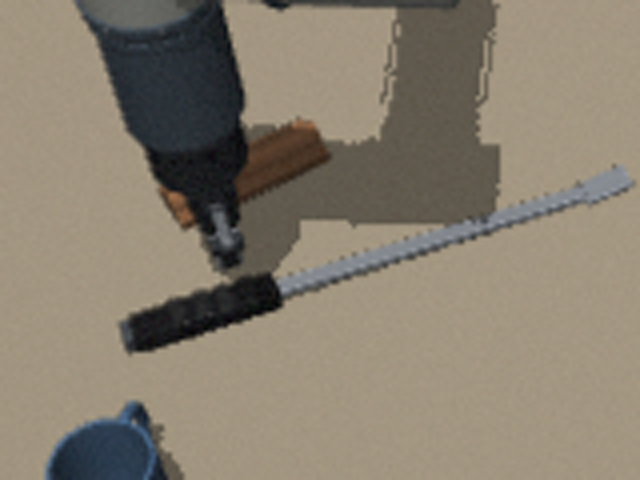

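The fingertips show about 6 px higher (some 30 mm) than the stated tip offset predicts, and they shut above the handle without contact. I'll feel for the handle's top with the fingers shut, in small guarded steps.

```bash
python3 -m jog '[[[0,0,12],[0,0,0],-1],[[0,0,24],[0,0,0],-1],[[0,0,24],[0,0,0],-1]]'; for i in 1 ; do python3 -m jog '[[[0,0,2],[0,0,0],-1],[[0,0,3],[0,0,0],-1],[[0,0,3],[0,0,0],-1]]' | egrep 'pos|force'; python3 -m jog '[[[0,0,2],[0,0,0],-1],[[0,0,3],[0,0,0],-1],[[0,0,3],[0,0,0],-1]]' | egrep 'pos|force'; done
```

```text
time_s: 5.35
tool_pos: [0.4411, -0.3375, 0.0182]
ee_rot: [0.734, -0.679, -0.003, 0.001]
contact_force: [-0.2, 0.3, -0.1]
grip_width: 0.0004
tool_pos: [0.4432, -0.3386, 0.0181]
contact_force: [-0.2, 0.3, -0.5]
tool_pos: [0.443, -0.3385, 0.015]
contact_force: [-0.9, 0.3, 0.0]
```

```bash
for i in 1; do python3 -m jog '[[[0,0,2],[0,0,0],-1],[[0,0,3],[0,0,0],-1],[[0,0,3],[0,0,0],-1]]' | egrep 'pos|force'; python3 -m jog '[[[0,0,2],[0,0,0],-1],[[0,0,3],[0,0,0],-1],[[0,0,3],[0,0,0],-1]]' | egrep 'pos|force'; python3 - <<'E'
from h import *
c=cam('scene'); cr=c['px'][170:290,165:325]; w=cam('wrist'); print(proj(w,env.state()['tool_pos']),-w['R'].T@w['t'])
cv2.imwrite('pics/v4.png',np.hstack([cv2.resize(cr,(400,300),interpolation=cv2.INTER_CUBIC),cv2.resize(np.clip(w['px'][150:350,200:440]*2.2,0,255).astype(np.uint8),(360,300))]))
E
done
```

```text
tool_pos: [0.4429, -0.3385, 0.0119]
contact_force: [0.4, 0.4, -0.4]
tool_pos: [0.4429, -0.3384, 0.0088]
contact_force: [0.6, 0.4, -0.1]
[321.86067804 238.91344752] [ 0.4492286  -0.40900036  0.17119707]
```

View pics/v4.png

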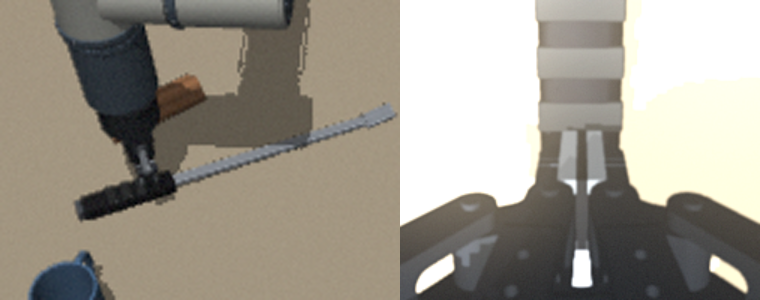

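```bash
for i in 1; do python3 -m jog '[[[0,0,1],[0,0,0],-1],[[0,0,2],[0,0,0],-1],[[0,0,2],[0,0,0],-1]]' | egrep 'pos|force'; python3 -m jog '[[[0,0,1],[0,0,0],-1],[[0,0,2],[0,0,0],-1],[[0,0,2],[0,0,0],-1]]' | egrep 'pos|force'; 
python3 - <<'E'
from h import *
s=env.state();print(s['contact_force'],s['wrist_torque'],s['qpos'].round(3))
E
done
```

```text
tool_pos: [0.4429, -0.3384, 0.0069]
contact_force: [-0.7, 0.2, 0.4]
tool_pos: [0.443, -0.3385, 0.005]
contact_force: [-0.5, 0.3, -0.4]
[-0.48802724  0.32661335 -0.37833468] [-0.06719041  0.05211108  0.00584857] [-0.372  0.42  -0.211  0.    -0.94   0.45 ]
```

```bash
for i in 1; do python3 -m jog '[[[0,0,1],[0,0,0],-1],[[0,0,2],[0,0,0],-1],[[0,0,2],[0,0,0],-1]]' | egrep 'pos|force'; python3 -m jog '[[[0,0,1],[0,0,0],-1],[[0,0,2],[0,0,0],-1],[[0,0,2],[0,0,0],-1]]' | egrep 'pos|force'; 
python3 -m jog '[[[0,0,1],[0,0,0],-1],[[0,0,2],[0,0,0],-1],[[0,0,2],[0,0,0],-1]]' | egrep 'pos|force'; 
python3 - <<'E'
from h import *
c=cam('wrist')['px']; cv2.imwrite('pics/w5.png',c)
a=cam('scene')['px']; cv2.imwrite('pics/s5.png',a)
h0=np.load('pics/scene0.npz')['px']
# bar moved?
d=cv2.absdiff(a,h0)[205:265,235:330]; print('diff shank region',(d.max(2)>40).sum())
E
done
```

```text
tool_pos: [0.4436, -0.3388, 0.0045]
contact_force: [-1.9, 3.5, 10.6]
tool_pos: [0.4438, -0.3394, 0.0038]
contact_force: [-4.1, 4.0, 17.1]
tool_pos: [0.4438, -0.3394, 0.0037]
contact_force: [-7.7, 8.3, 29.7]
diff shank region 1331
```

Contact came at a reading of 4.5 mm. The shut tips therefore sit about 20 mm behind the read TCP (handle top at 25 mm), which doesn't match the stated 19 mm ahead. I'll back off, open, and go down deeper with force checks.

```bash
python3 -m jog '[[[0,0,-8],[0,0,0],-1],[[0,0,-30],[0,0,0],1],[[0,0,-40],[0,0,0],1],[[0,0,-40],[0,0,0],1],[[0,0,-40],[0,0,0],1],[[0,0,-40],[0,0,0],1],[[0,0,-40],[0,0,0],1],[[0,0,-40],[0,0,0],1],[[0,0,-40],[0,0,0],1]]'
python3 - <<'E'
from h import *
a=cam('wrist'); b=cam('scene'); s=env.state(); 
for n,c in (('w6',a),('s6',b)): np.savez(f'pics/{n}.npz',**{k:c[k] for k in('px','R','t','f','cx','cy')})
print(proj(a,s['tool_pos']),proj(b,s['tool_pos']))
x=np.clip(a['px'][:,120:520]*1.5,0,255).astype(np.uint8)
cv2.imwrite('pics/v6.png',np.hstack([cv2.resize(b['px'][170:290,165:325],(400,300),interpolation=cv2.INTER_CUBIC),cv2.resize(x,(300,300))]))
E
```

```text
time_s: 9.15
tool_pos: [0.4429, -0.3384, 0.0387]
ee_rot: [0.734, -0.679, -0.0, 0.0]
contact_force: [-0.6, -0.7, 0.0]
grip_width: 0.0855
[321.70506364 238.99512445] [223.49953492 239.77957935]
```

View pics/v6.png

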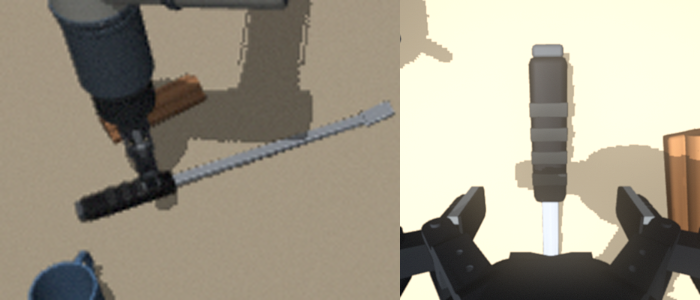

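The view shows the open fingers straddling the handle. From their apparent spread (200 px for 85 mm) they stand about 40–50 mm nearer the camera than the read TCP. So the real grasp point is about 39 mm behind the reading. I'll descend to a reading of -15 mm.

```bash
python3 -m jog '[[[0,0,20],[0,0,0],1],[[0,0,36],[0,0,0],1],[[0,0,44],[0,0,0],1],[[0,0,44],[0,0,0],1]]'; python3 -m jog '[[[0,0,4],[0,0,0],1],[[0,0,9],[0,0,0],1],[[0,0,9],[0,0,0],1],[[0,0,9],[0,0,0],-0.2],[[0,0,9],[0,0,0],-1],[[0,0,9],[0,0,0],-1],[[0,0,9],[0,0,0],-1],[[0,0,9],[0,0,0],-1],[[0,0,9],[0,0,0],-1],[[0,0,9],[0,0,0],-1],[[0,0,9],[0,0,0],-1]]' 100
```

```text
time_s: 9.65
tool_pos: [0.4422, -0.3382, -0.006]
ee_rot: [0.734, -0.679, -0.001, 0.0]
contact_force: [-0.1, -0.3, 0.9]
grip_width: 0.0852
time_s: 10.75
tool_pos: [0.4432, -0.3387, -0.0132]
ee_rot: [0.734, -0.679, 0.0, 0.0]
contact_force: [-2.3, 1.2, 6.2]
grip_width: 0.028
```

Gripped at 28 mm. Next I'll write the lever geometry helper and raise the bar.

```bash
cat >> h.py <<'E'
def lever(yaw,Lt,a,clear=0,P=(.527,.1226),goo=True,back=.0262,dp=1.6):
    r=np.radians(a); u=np.array([np.cos(np.radians(yaw)),np.sin(np.radians(yaw))])
    hz=.010+.014/np.cos(r)+clear; s=.355-Lt
    g=np.r_[np.array(P)-s*np.cos(r)*u, hz+s*np.sin(r)]
    tip=np.r_[np.array(P)+(Lt*np.cos(r)+.0065*np.sin(r))*u, hz-Lt*np.sin(r)+.0065*np.cos(r)]
    R=rot(yaw-.2,a-dp); tcp=g+R@[0,0,back]
    print('tip',tip.round(4),'grip',g.round(3),'tcp',tcp.round(4)); go(tcp,R); return tcp,R
E
python3 - <<'E'
from h import *
lever(74.5,.042,20,.05)
lever(74.5,.042,20,.004)
E
python3 -m jog '[[[0,0,-15],[0,0,0],-1],[[0,0,-40],[0,0,0],-1],[[0,0,-70],[0,0,0],-1],[[0,0,-100],[0,0,0],-1],[[0,0,-100],[0,0,0],-1],[[0,0,-100],[0,0,0],-1]]' 120
python3 - <<'E'
from h import *
t=cam('top'); s=cam('scene')
for n,c in (('t7',t),('s7',s)): np.savez(f'pics/{n}.npz',**{k:c[k] for k in('px','R','t','f','cx','cy')})
# toe tip visible? predicted
st=env.state(); p=np.array(st['tool_pos']); g=p+[0,0,.0262]; u=np.array([np.cos(np.radians(94.65)),np.sin(np.radians(94.65)),0])
tip=g+u*.355+[0,0,-.0099+.0065]; print(tip,proj(t,tip),proj(s,tip))
for c,(x0,y0,x1,y1) in ((t,(290,200,400,250)),(s,(260,160,360,240))):
    h=cv2.cvtColor(c['px'][y0:y1,x0:x1],cv2.COLOR_BGR2HSV); m=cv2.inRange(h,(0,0,90),(180,60,255)); ys,xs=np.where(m>0); 
    print(len(xs), (xs.min()+x0,xs.max()+x0,ys.min()+y0,ys.max()+y0)); e=xs.min() if c is t else xs.max(); k=abs(xs-e)<3; print('end',e+x0,ys[k].mean()+y0)
lever(74.5,.042,20,.05)
E
```

```text
tip [0.5381 0.1628 0.0666] grip [ 0.448 -0.161  0.182] tcp [ 0.4462 -0.1688  0.1571]
shift [-169.1, -16.3, -170.4] rot [-0.057, 0.317, 0.349] rows>= 4.8
tip [0.5381 0.1628 0.0206] grip [ 0.448 -0.161  0.136] tcp [ 0.4462 -0.1688  0.1111]
shift [-169.1, -16.3, -124.4] rot [-0.057, 0.317, 0.349] rows>= 4.2
time_s: 11.35
tool_pos: [0.4428, -0.3381, 0.0853]
ee_rot: [0.734, -0.679, -0.0, -0.0]
contact_force: [-0.4, 0.6, -4.8]
grip_width: 0.0271
[0.41296782 0.01615041 0.10670975] [324.79478693 226.96371323] [320.54482115 194.24880563]
897 (np.int64(324), np.int64(399), np.int64(200), np.int64(249))
end 324 226.41176470588235
7628 (np.int64(260), np.int64(359), np.int64(160), np.int64(239))
end 359 202.65686274509804
tip [0.5381 0.1628 0.0666] grip [ 0.448 -0.161  0.182] tcp [ 0.4462 -0.1688  0.1571]
shift [-168.2, -17.3, -72.8] rot [-0.053, 0.32, 0.349] rows>= 3.7
```

```bash
python3 -m jog '[[[-40,-4,-20],[-0.013,0.08,0.087],-1],[[-84,-9,-36],[-0.026,0.16,0.175],-1],[[-126,-13,-55],[-0.04,0.24,0.262],-1],[[-168,-17,-73],[-0.053,0.32,0.349],-1],[[-168,-17,-73],[-0.053,0.32,0.349],-1],[[-168,-17,-73],[-0.053,0.32,0.349],-1],[[-168,-17,-73],[-0.053,0.32,0.349],-1]]'
python3 - <<'E'
from h import *
t=cam('top'); s=cam('scene')
tcp,R=lever(74.5,.042,20,.05)
tip=np.array([.5381,.1628,.0666]); rd=np.array([.527,.1226,.078])
print('pred tip',proj(t,tip),proj(s,tip)); print(env.state()['qpos'].round(2))
a=cv2.resize(t['px'][140:260,240:360],(400,400),interpolation=cv2.INTER_CUBIC); b=cv2.resize(s['px'][170:290,290:410],(400,400),interpolation=cv2.INTER_CUBIC)
cv2.imwrite('pics/v7.png',np.hstack([a,b]))
E
```

```text
time_s: 12.15
tool_pos: [0.4462, -0.1683, 0.1576]
ee_rot: [-0.597, 0.786, -0.098, -0.128]
contact_force: [-0.5, -0.3, -4.9]
grip_width: 0.0277
tip [0.5381 0.1628 0.0666] grip [ 0.448 -0.161  0.182] tcp [ 0.4462 -0.1688  0.1571]
shift [-1.4, -0.1, 0.1] rot [-0.0, -0.002, -0.0] rows>= 0.0
pred tip [281.74148567 190.87375462] [373.07057967 217.12166133]
[ 0.2   0.16 -0.32  0.3  -1.26 -0.59]
```

View pics/v7.png

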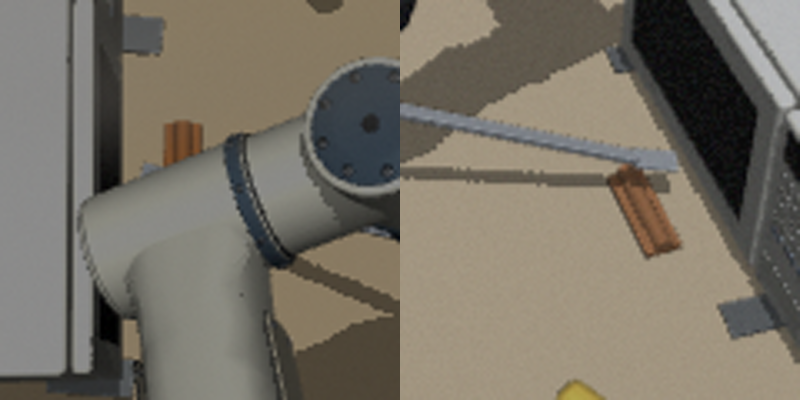

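Scene view: the toe hovers over the block at (372.8,218.9), against a predicted (373.1,217.1). There is no droop in the grip. Next come the insertion waypoints.

```bash
python3 - <<'E'
from h import *
for L,a,c in ((.042,20,.02),(.042,20,.004),(.06,18.5,.003),(.082,15.5,.0025),(.104,13,.002)): lever(74.5,L,a,c)
E
```

```text
tip [0.5381 0.1628 0.0366] grip [ 0.448 -0.161  0.152] tcp [ 0.4462 -0.1688  0.1271]
shift [-11.0, -0.1, 28.6] rot [-0.0, -0.002, -0.0] rows>= 0.6
tip [0.5381 0.1628 0.0206] grip [ 0.448 -0.161  0.136] tcp [ 0.4462 -0.1688  0.1111]
shift [-16.0, -0.1, 43.7] rot [-0.0, -0.002, -0.0] rows>= 0.9
tip [0.5428 0.1794 0.0149] grip [ 0.452 -0.147  0.121] tcp [ 0.4502 -0.1543  0.0963]
shift [-35.0, 0.0, 53.0] rot [-0.0, -0.028, -0.0] rows>= 1.3
tip [0.5486 0.2004 0.0114] grip [ 0.457 -0.131  0.1  ] tcp [ 0.455  -0.137   0.0746]
shift [-59.0, 0.1, 67.9] rot [-0.001, -0.081, -0.0] rows>= 1.8
tip [0.5545 0.2217 0.0093] grip [ 0.462 -0.113  0.083] tcp [ 0.4602 -0.1181  0.0571]
shift [-83.1, 0.1, 78.2] rot [-0.001, -0.124, -0.0] rows>= 2.3
```

```bash
python3 -m jog '[[[-6,0,15],[0,0,0],-1],[[-11,0,28.6],[0,0,0],-1],[[-16,0,43.7],[0,0,0],-1],[[-16,0,43.7],[0,0,0],-1],[[-25,0,48.5],[0,-0.014,0],-1],[[-35,0,53],[0,-0.028,0],-1],[[-35,0,53],[0,-0.028,0],-1]]'
python3 -m jog '[[[0,0,0],[0,0,0],-1]]' | grep force; python3 -c "
from h import *
lever(74.5,.06,18.5,.003);lever(74.5,.082,15.5,.0025);lever(74.5,.104,13,.002)"
```

```text
time_s: 12.95
tool_pos: [0.4516, -0.1534, 0.0971]
ee_rot: [-0.597, 0.789, -0.09, -0.116]
contact_force: [0.5, 1.3, -5.0]
grip_width: 0.0271
contact_force: [-0.0, -0.1, -3.7]
tip [0.5428 0.1794 0.0149] grip [ 0.452 -0.147  0.121] tcp [ 0.4502 -0.1543  0.0963]
shift [0.4, 1.4, 1.8] rot [-0.004, 0.0, -0.0] rows>= 0.0
tip [0.5486 0.2004 0.0114] grip [ 0.457 -0.131  0.1  ] tcp [ 0.455  -0.137   0.0746]
shift [-23.2, 1.6, 17.4] rot [-0.004, -0.052, -0.0] rows>= 0.6
tip [0.5545 0.2217 0.0093] grip [ 0.462 -0.113  0.083] tcp [ 0.4602 -0.1181  0.0571]
shift [-47.0, 1.7, 28.3] rot [-0.004, -0.096, -0.0] rows>= 1.1
```

```bash
python3 -m jog '[[[-8,0.3,6],[0,-0.018,0],-1],[[-16,0.6,12],[0,-0.036,0],-1],[[-23,0.8,17],[0,-0.053,0],-1],[[-23,0.8,17],[0,-0.053,0],-1]]'; python3 -c "
from h import *
lever(74.5,.104,13,.002)"
```

```text
time_s: 13.45
tool_pos: [0.4552, -0.1369, 0.0739]
ee_rot: [-0.6, 0.791, -0.074, -0.095]
contact_force: [0.0, 0.1, -4.6]
grip_width: 0.0272
tip [0.5545 0.2217 0.0093] grip [ 0.462 -0.113  0.083] tcp [ 0.4602 -0.1181  0.0571]
shift [-22.9, 0.3, 11.6] rot [-0.003, -0.042, -0.0] rows>= 0.5
```

```bash
python3 -m jog '[[[-8,0,4],[0,-0.014,0],-1],[[-16,0,8],[0,-0.028,0],-1],[[-23,0,11.6],[0,-0.042,0],-1],[[-23,0,11.6],[0,-0.042,0],-1]]'; python3 - <<'E'
from h import *
s=cam('scene'); np.savez('pics/s8.npz',**{k:s[k] for k in('px','R','t','f','cx','cy')})
for a in (13,10,8,6,5,4,3,2): print(a);lever(74.5,.104,a,0)
E
```

```text
time_s: 13.85
tool_pos: [0.4609, -0.1179, 0.0573]
ee_rot: [-0.601, 0.793, -0.061, -0.078]
contact_force: [0.5, 0.8, -3.9]
grip_width: 0.0272
13
tip [0.5545 0.2217 0.0073] grip [ 0.462 -0.113  0.081] tcp [ 0.4602 -0.1181  0.0551]
shift [-0.5, 0.7, 2.5] rot [-0.004, -0.0, 0.0] rows>= 0.1
10
tip [0.5547 0.2224 0.0126] grip [ 0.461 -0.116  0.068] tcp [ 0.4599 -0.1193  0.0419]
shift [-1.9, 0.8, 15.8] rot [-0.004, -0.053, 0.0] rows>= 0.4
8
tip [0.5548 0.2227 0.0161] grip [ 0.461 -0.117  0.059] tcp [ 0.4598 -0.1197  0.033 ]
shift [-3.1, 0.8, 24.6] rot [-0.004, -0.088, 0.0] rows>= 0.6
6
tip [0.5548 0.2229 0.0197] grip [ 0.46  -0.118  0.05 ] tcp [ 0.4597 -0.1199  0.0242]
shift [-4.7, 0.8, 33.3] rot [-0.004, -0.123, 0.0] rows>= 0.8
5
tip [0.5548 0.223  0.0215] grip [ 0.46  -0.118  0.046] tcp [ 0.4598 -0.1198  0.0198]
shift [-5.7, 0.8, 37.6] rot [-0.004, -0.14, 0.0] rows>= 0.9
4
tip [0.5548 0.223  0.0233] grip [ 0.46  -0.119  0.042] tcp [ 0.4598 -0.1197  0.0154]
shift [-6.6, 0.9, 41.9] rot [-0.004, -0.157, 0.0] rows>= 1.1
3
tip [0.5548 0.223  0.0251] grip [ 0.46  -0.119  0.037] tcp [ 0.4598 -0.1196  0.011 ]
shift [-7.7, 0.9, 46.2] rot [-0.004, -0.175, 0.0] rows>= 1.2
2
tip [0.5548 0.223  0.0269] grip [ 0.46  -0.119  0.033] tcp [ 0.4599 -0.1193  0.0066]
shift [-8.8, 0.9, 50.4] rot [-0.004, -0.192, 0.0] rows>= 1.3
```

```bash
cat > track.py <<'E'
from h import *
from scipy.optimize import least_squares
F0=np.array([.551,.219]); th=np.radians(1.55); ex=np.array([-np.sin(th),np.cos(th),0]); ey=np.array([-np.cos(th),-np.sin(th),0]); O=np.r_[F0,0]+.27*ex
W=lambda p:O+p[0]*ex+p[1]*ey+np.array([0,0,p[2]])
def motion(X,psi,phi):
    # X in oven coords (n,3); pitch phi lifts the front about rear feet; then yaw psi about point .12 behind
    c,s=np.cos(phi),np.sin(phi); Y=np.column_stack([c*X[:,0]+s*X[:,2],X[:,1],-s*X[:,0]+c*X[:,2]])
    V=np.array([.12,0,0]); c,s=np.cos(psi),np.sin(psi); Z=Y-V
    return np.column_stack([c*Z[:,0]-s*Z[:,1],s*Z[:,0]+c*Z[:,1],Z[:,2]])+V
def track(ref='pics/s8.npz',name=None):
    a=dict(np.load(ref)); b=cam('scene')
    if name: np.savez(name,**{k:b[k] for k in('px','R','t','f','cx','cy')})
    g0,g1=[cv2.cvtColor(i['px'],cv2.COLOR_BGR2GRAY) for i in (a,b)]
    pts=[];X=[]
    for face in ('top','front'):
        q=[(-.29,-.22,.27),(-.29,.22,.27),(.03,.22,.27),(.03,-.22,.27)] if face=='top' else [(-.3,-.21,.04),(-.3,.21,.04),(-.3,.21,.25),(-.3,-.21,.25)]
        m=np.zeros_like(g0); cv2.fillPoly(m,[np.array([proj(a,W(p)) for p in q]).astype(np.int32)],255)
        f=cv2.goodFeaturesToTrack(g0,60,.02,5,mask=m)
        for u,v in f[:,0]:
            d=a['R'].T@np.array([(u-a['cx'])/a['f'],(v-a['cy'])/a['f'],1]); o=-a['R'].T@a['t']
            n,k=(np.array([0,0,1.]),.27) if face=='top' else (ex,O@ex-.3)
            P=o+d*(k-o@n)/(d@n)-O; pts.append((u,v)); X.append((P@ex,P@ey,P[2]))
    pts=np.array(pts,np.float32).reshape(-1,1,2); X=np.array(X)
    q,st,_=cv2.calcOpticalFlowPyrLK(g0,g1,pts,None,winSize=(15,15),maxLevel=3)
    r,st2,_=cv2.calcOpticalFlowPyrLK(g1,g0,q,None,winSize=(15,15),maxLevel=3)
    ok=(st[:,0]>0)&(np.linalg.norm((r-pts)[:,0],axis=1)<.5); X=X[ok];q=q[ok,0];p0=pts[ok,0]
    pr=lambda x:np.array([proj(a,W(Y)) for Y in motion(X,*x)])
    s=least_squares(lambda x:(pr(x)-pr([0,0])-(q-p0)).ravel(),[0,0],loss='soft_l1',f_scale=.5,x_scale=.01)
    psi,phi=s.x; print(f'n={ok.sum()} rms={np.median(abs(s.fun)):.2f} yaw={np.degrees(psi):.2f}deg frontmove={-390*psi if 0 else 390*psi:.1f}mm lift={270*phi:.1f}mm')
    return psi,phi
E
python3 -m jog '[[[-1.9,0,10],[0,-0.03,0],-1],[[-2.5,0,20],[0,-0.07,0],-1],[[-4.7,0,33],[0,-0.123,0],-1],[[-4.7,0,33],[0,-0.123,0],-1],[[-4.7,0,33],[0,-0.123,0],-1]]'; python3 -c "
from track import *
track(); lever(74.5,.104,4); lever(74.5,.104,2)"
```

```text
time_s: 14.4
tool_pos: [0.4622, -0.1201, 0.0265]
ee_rot: [-0.604, 0.796, -0.026, -0.028]
contact_force: [-1.8, 5.8, 6.4]
grip_width: 0.0274
n=71 rms=0.04 yaw=-0.02deg frontmove=-0.1mm lift=-0.0mm
tip [0.5548 0.223  0.0233] grip [ 0.46  -0.119  0.042] tcp [ 0.4598 -0.1197  0.0154]
shift [-0.5, 2.5, 11.1] rot [-0.007, -0.034, 0.001] rows>= 0.2
tip [0.5548 0.223  0.0269] grip [ 0.46  -0.119  0.033] tcp [ 0.4599 -0.1193  0.0066]
shift [-1.7, 2.5, 19.9] rot [-0.007, -0.069, 0.001] rows>= 0.5
```

```bash
python3 -m jog '[[[0,0,6],[0,-0.018,0],-1],[[-0.5,0,11],[0,-0.034,0],-1],[[-0.5,0,11],[0,-0.034,0],-1]]'; python3 -c "
from track import *
track(); lever(74.5,.104,3); lever(74.5,.104,1)"
```

```text
time_s: 14.75
tool_pos: [0.4634, -0.1206, 0.0167]
ee_rot: [-0.605, 0.796, -0.017, -0.014]
contact_force: [-2.4, 8.0, 17.6]
grip_width: 0.0272
n=61 rms=0.16 yaw=-0.09deg frontmove=-0.6mm lift=3.7mm
tip [0.5548 0.223  0.0251] grip [ 0.46  -0.119  0.037] tcp [ 0.4598 -0.1196  0.011 ]
shift [-0.3, 3.8, 6.0] rot [-0.01, -0.018, 0.003] rows>= 0.1
tip [0.5548 0.2229 0.0287] grip [ 0.46  -0.119  0.028] tcp [ 0.46   -0.119   0.0022]
shift [-1.2, 3.9, 14.7] rot [-0.01, -0.052, 0.003] rows>= 0.4
```

```bash
python3 -m jog '[[[-0.5,0,6],[0,-0.02,0],-1],[[-1,0,13],[0,-0.045,0],-1],[[-1,0,13],[0,-0.045,0],-1]]'; python3 -c "
from track import *
track(); s=env.state(); print(s['wrist_torque'].round(2)); lever(74.5,.104,1); lever(78.5,.104,1)"
```

```text
time_s: 15.1
tool_pos: [0.4645, -0.1205, 0.0041]
ee_rot: [-0.606, 0.796, -0.004, 0.005]
contact_force: [-3.3, 6.5, 19.4]
grip_width: 0.0275
n=55 rms=0.24 yaw=-0.24deg frontmove=-1.6mm lift=8.8mm
[1.9  1.09 1.03]
tip [0.5548 0.2229 0.0287] grip [ 0.46  -0.119  0.028] tcp [ 0.46   -0.119   0.0022]
shift [-0.3, 4.8, 2.1] rot [-0.012, -0.008, 0.005] rows>= 0.1
tip [0.5478 0.2246 0.0287] grip [ 0.477 -0.123  0.028] tcp [ 0.477  -0.1231  0.0022]
shift [-0.9, -12.6, 2.4] rot [-0.012, -0.008, -0.065] rows>= 0.4
```

Lift is 8.8 mm, 3.8 mm above the packers. Yaw −0.24° in my sign convention means the front has moved 1.6 mm towards the robot, out of about 35. Next I'll compute the swing deltas.

```bash
python3 - <<'E'
from h import *
import io,contextlib
def L(*a):
    with contextlib.redirect_stdout(io.StringIO()): return lever(*a)
for y0,ys in ((74.5,(77,80,83,86)),(86,(89,92,95,98)),(98,(101,104,107,110))):
    p0,R0=L(y0,.104,1.1)
    for y in ys:
        p,R=L(y,.104,1.0); print(y0,y,(R0.T@(p-p0)*1000).round(1),Ro.from_matrix(R0.T@R).as_rotvec().round(3))
E
```

```text
74.5 77 [ -0.3 -10.9   0.4] [-0.    -0.002 -0.044]
74.5 80 [ -1.3 -24.    0.4] [-0.001 -0.002 -0.096]
74.5 83 [ -2.9 -37.    0.5] [-0.001 -0.002 -0.148]
74.5 86 [ -5.2 -50.    0.5] [-0.002 -0.002 -0.201]
86 89 [ -0.4 -13.1   0.4] [-0.001 -0.002 -0.052]
86 92 [ -1.5 -26.2   0.5] [-0.001 -0.002 -0.105]
86 95 [ -3.3 -39.2   0.5] [-0.002 -0.002 -0.157]
86 98 [ -5.7 -52.1   0.5] [-0.002 -0.002 -0.209]
98 101 [ -0.4 -13.1   0.4] [-0.001 -0.002 -0.052]
98 104 [ -1.5 -26.2   0.5] [-0.001 -0.002 -0.105]
98 107 [ -3.3 -39.2   0.5] [-0.002 -0.002 -0.157]
98 110 [ -5.7 -52.1   0.5] [-0.002 -0.002 -0.209]
```

```bash
python3 -m jog '[[[0,-6,0.5],[0,0,-0.022],-1],[[-0.3,-11,0.5],[0,0,-0.044],-1],[[-0.8,-18,0.5],[0,0,-0.07],-1],[[-1.3,-24,0.5],[0,0,-0.096],-1],[[-2,-30,0.5],[0,0,-0.122],-1],[[-2.9,-37,0.5],[0,0,-0.148],-1],[[-4,-43,0.5],[0,0,-0.174],-1],[[-5.2,-50,0.5],[0,0,-0.2],-1],[[-5.2,-50,0.5],[0,0,-0.2],-1]]'; python3 -c "
from track import *
track(); s=env.state(); print(s['wrist_torque'].round(2)); lever(86,.104,1)"
```

```text
time_s: 16.05
tool_pos: [0.5146, -0.1297, 0.0047]
ee_rot: [-0.682, 0.732, -0.005, 0.004]
contact_force: [-2.2, 1.9, 18.6]
grip_width: 0.0272
n=53 rms=0.25 yaw=-2.27deg frontmove=-15.4mm lift=9.3mm
[0.44 0.66 0.1 ]
tip [0.5343 0.2264 0.0287] grip [ 0.509 -0.128  0.028] tcp [ 0.5095 -0.1275  0.0022]
shift [-1.9, 5.3, 2.6] rot [-0.013, -0.011, 0.003] rows>= 0.1
```

```bash
python3 -m jog '[[[0,-6.5,0.3],[0,0,-0.026],-1],[[-0.4,-13,0.3],[0,0,-0.052],-1],[[-0.9,-20,0.3],[0,0,-0.078],-1],[[-1.5,-26,0.3],[0,0,-0.105],-1],[[-2.3,-33,0.3],[0,0,-0.131],-1],[[-3.3,-39,0.3],[0,0,-0.157],-1],[[-4.4,-46,0.3],[0,0,-0.183],-1],[[-5.7,-52,0.3],[0,0,-0.209],-1],[[-5.7,-52,0.3],[0,0,-0.209],-1]]'; python3 - <<'E'
from track import *
track(name='pics/s9.npz'); s=env.state(); print(s['wrist_torque'].round(2)); lever(98,.104,1)
# packer front edge measure vs oven in the top view; save a crop pair
t=cam('top'); np.savez('pics/t9.npz',**{k:t[k] for k in('px','R','t','f','cx','cy')})
E
```

```text
time_s: 17.0
tool_pos: [0.5683, -0.1277, 0.0056]
ee_rot: [0.754, -0.657, 0.006, -0.005]
contact_force: [1.5, 2.1, 16.5]
grip_width: 0.0272
n=43 rms=0.54 yaw=-4.44deg frontmove=-30.2mm lift=8.5mm
[ 0.67 -0.21 -0.67]
tip [0.5125 0.2257 0.0287] grip [ 0.562 -0.126  0.028] tcp [ 0.5619 -0.1256  0.0022]
shift [-2.9, 6.1, 3.4] rot [-0.016, -0.014, 0.0] rows>= 0.2
```

```bash
python3 - <<'E'
from h import *
s=np.load('pics/s9.npz')['px']; t=np.load('pics/t9.npz')['px']
f=lambda p,s:np.clip(cv2.resize(p,None,fx=s,fy=s,interpolation=cv2.INTER_CUBIC)*1.6,0,255).astype(np.uint8)
a=f(s[235:297,375:435],6.4); b=f(t[220:282,240:300],6.4); c=f(t[125:187,240:300],6.4)
d=f(s[150:212,340:400],3.1);pad=np.zeros((d.shape[0],a.shape[1]*2,3),np.uint8); pad[:,:d.shape[1]]=d; e=f(s[120:182,370:430],3.1)
e=f(t[120:182,240:300],3.1); pad[:,200:200+e.shape[1]]=e
cv2.imwrite('pics/v9.png',np.vstack([np.hstack([a,b]),pad])); print(np.vstack([np.hstack([a,b]),pad]).shape,a.shape,d.shape)
E
```

```text
(589, 768, 3) (397, 384, 3) (192, 186, 3)
```

View pics/v9.png

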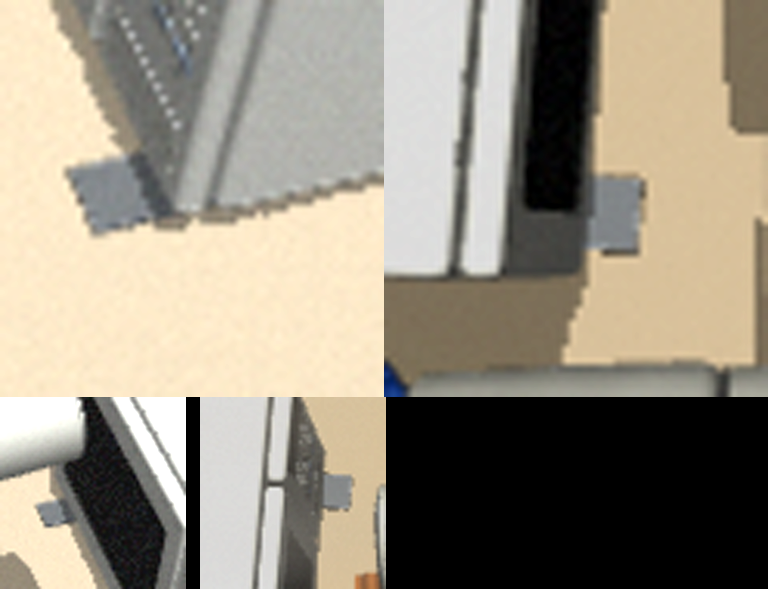

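The oven's near lower corner shows at panel (198,273) in the top view, with the near packer spanning rows 177–253. In the scene panel the far corner is at (180,212), with the packer's front corners at (68,172) and (95,235). From these I can work out the remaining offset.

```bash
python3 - <<'E'
from h import *
s=dict(np.load('pics/s9.npz')); t=dict(np.load('pics/t9.npz'))
S=lambda x,y:(375+(x+.5)/6.4-.5,235+(y+.5)/6.4-.5); T=lambda x,y:(240+(x+.5)/6.4-.5,220+(y+.5)/6.4-.5)
c=ray(s,*S(180,212),.0295); p=np.array([ray(s,*S(68,172),.005),ray(s,*S(95,235),.005)]); print('far',c,p.round(4).tolist())
e=np.array([-1,np.tan(np.radians(3.8)),0]); e/=np.linalg.norm(e)
print('far corner beyond centreline (want 40):', -((c-p.mean(0))@e)*1000, 'width',np.linalg.norm(p[0]-p[1]))
c=ray(t,*T(197,273),.0295); p=np.array([ray(t,*T(257,177),.005),ray(t,*T(254,253),.005)]); print('near',c,p.round(4).tolist())
print('near corner (want 40):', ((c-p.mean(0))@e)*1000,'width',np.linalg.norm(p[0]-p[1]))
E
```

```text
far [0.73594589 0.1834092  0.0295    ] [[0.6811, 0.1497, 0.005], [0.7206, 0.1468, 0.005]]
far corner beyond centreline (want 40): 32.694478729092296 width 0.03957443069796112
near [0.29768516 0.19998147 0.0295    ] [[0.3493, 0.1715, 0.005], [0.3084, 0.1723, 0.005]]
near corner (want 40): 32.99083125743225 width 0.04090601033446665
```

The near and far corner gaps are symmetric (33.0 and 32.7 mm; the door is narrower than the body), so the oven is nearly centred on the packers. The front has come about 32 mm. I'll go 2° (about 2–3 mm) further, then let down gently.

```bash
python3 -m jog '[[[0,-4,0.2],[0,0,-0.017],-1],[[-0.2,-9,0.2],[0,0,-0.035],-1],[[-0.2,-9,0.2],[0,0,-0.035],-1],[[-0.2,-9,0.2],[0,0,-0.035],-1]]'; python3 - <<'E'
from track import *
import io,contextlib
track(); track(ref='pics/s9.npz')
def L(*a):
    with contextlib.redirect_stdout(io.StringIO()): return lever(*a)
p0,R0=L(100,.104,1.0)
for a in (2,3,4,5,7,9,11,13):
    p,R=L(100,.104,a); print(a,(R0.T@(p-p0)*1000).round(1),Ro.from_matrix(R0.T@R).as_rotvec().round(3))
E
```

```text
time_s: 17.5
tool_pos: [0.577, -0.1262, 0.0057]
ee_rot: [0.765, -0.644, 0.007, -0.005]
contact_force: [2.0, 2.0, 17.3]
grip_width: 0.0273
n=40 rms=0.61 yaw=-4.67deg frontmove=-31.8mm lift=7.5mm
n=55 rms=0.11 yaw=-0.38deg frontmove=-2.6mm lift=-0.2mm
2 [ 0.3  0.  -4.4] [0.    0.017 0.   ]
3 [ 0.5  0.  -8.8] [-0.     0.035  0.   ]
4 [  0.7   0.  -13.2] [-0.     0.052  0.   ]
5 [  0.7   0.  -17.6] [-0.    0.07  0.  ]
7 [  0.6   0.  -26.4] [-0.     0.105  0.   ]
9 [  0.2   0.  -35.3] [-0.    0.14  0.  ]
11 [ -0.5   0.  -44.1] [-0.     0.175  0.   ]
13 [ -1.5   0.  -53. ] [-0.     0.209  0.   ]
```

```bash
python3 -m jog '[[[0.1,0,-2],[0,0.008,0],-1],[[0.3,0,-4],[0,0.016,0],-1],[[0.4,0,-6],[0,0.024,0],-1],[[0.5,0,-8],[0,0.032,0],-1],[[0.6,0,-10],[0,0.04,0],-1],[[0.7,0,-12],[0,0.047,0],-1],[[0.7,0,-14],[0,0.056,0],-1],[[0.7,0,-16],[0,0.064,0],-1],[[0.7,0,-18],[0,0.071,0],-1],[[0.7,0,-20],[0,0.079,0],-1],[[0.7,0,-22],[0,0.087,0],-1]]'; python3 - <<'E'
from track import *
track(); track(ref='pics/s9.npz',name='pics/s10.npz')
E
```

```text
time_s: 18.7
tool_pos: [0.5716, -0.1262, 0.0224]
ee_rot: [0.764, -0.644, 0.035, 0.026]
contact_force: [4.3, -0.0, -0.0]
grip_width: 0.0273
n=41 rms=0.72 yaw=-4.80deg frontmove=-32.7mm lift=4.9mm
n=46 rms=0.16 yaw=-0.41deg frontmove=-2.8mm lift=-3.4mm
```

Lift reads 5 mm, so it is standing on the packers. I'll drop the toe clear and check that the oven stays.

```bash
python3 -m jog '[[[0,0,-5],[0,0.018,0],-1],[[0,0,-10],[0,0.036,0],-1],[[-0.4,0,-15],[0,0.055,0],-1],[[-0.6,0,-20],[0,0.073,0],-1],[[-0.6,0,-20],[0,0.073,0],-1]]'; python3 - <<'E'
from track import *
track(); track(ref='pics/s9.npz',name='pics/s11.npz'); 
for L,a,c in ((.104,11,.003),(.082,14,.004),(.06,17,.005),(.042,20,.006),(.03,20,.02),(.03,20,.06)): lever(100,L,a,c)
E
```

```text
time_s: 19.3
tool_pos: [0.5706, -0.1235, 0.0426]
ee_rot: [0.763, -0.642, 0.063, 0.05]
contact_force: [2.6, -1.2, -0.6]
grip_width: 0.0272
n=41 rms=0.63 yaw=-4.82deg frontmove=-32.8mm lift=4.9mm
n=44 rms=0.17 yaw=-0.41deg frontmove=-2.8mm lift=-3.6mm
tip [0.5091 0.2244 0.0138] grip [ 0.57  -0.12   0.075] tcp [ 0.5705 -0.1243  0.0493]
shift [1.7, -0.0, -7.3] rot [-0.004, 0.005, -0.0] rows>= 0.1
tip [0.5129 0.2025 0.0149] grip [ 0.573 -0.138  0.094] tcp [ 0.574  -0.1438  0.0689]
shift [24.4, -0.2, -23.4] rot [-0.004, 0.057, -0.001] rows>= 0.7
tip [0.5167 0.181  0.0183] grip [ 0.576 -0.155  0.116] tcp [ 0.5772 -0.1621  0.0906]
shift [46.2, -0.3, -42.0] rot [-0.004, 0.109, -0.001] rows>= 1.2
tip [0.5198 0.1637 0.0226] grip [ 0.578 -0.167  0.138] tcp [ 0.5795 -0.1752  0.1131]
shift [62.9, -0.4, -62.0] rot [-0.004, 0.162, -0.001] rows>= 1.8
tip [0.5217 0.1526 0.0407] grip [ 0.58  -0.178  0.156] tcp [ 0.5814 -0.1863  0.1312]
shift [76.9, -0.5, -78.1] rot [-0.004, 0.162, -0.001] rows>= 2.2
tip [0.5217 0.1526 0.0807] grip [ 0.58  -0.178  0.196] tcp [ 0.5814 -0.1863  0.1712]
shift [83.3, -0.7, -117.6] rot [-0.004, 0.162, -0.001] rows>= 2.9
```

```bash
python3 -m jog '[[[1.7,0,-7],[0,0.005,0],-1],[[9,0,-12],[0,0.022,0],-1],[[16,0,-17.5],[0,0.04,0],-1],[[24.4,0,-23.4],[0,0.057,0],-1],[[35,0,-32.5],[0,0.083,0],-1],[[46.2,0,-42],[0,0.109,0],-1],[[54,0,-52],[0,0.135,0],-1],[[62.9,0,-62],[0,0.162,0],-1],[[77,0,-78],[0,0.162,0],-1],[[83,0,-118],[0,0.162,0],-1],[[83,0,-118],[0,0.162,0],-1]]'; python3 - <<'E'
from track import *
track(ref='pics/s11.npz'); print(env.state()['contact_force'])
s=dict(np.load('pics/s11.npz'))
# where to lay it: candidates
E
```

```text
time_s: 20.5
tool_pos: [0.5847, -0.1871, 0.1788]
ee_rot: [0.754, -0.636, 0.129, 0.099]
contact_force: [1.9, -0.8, -5.3]
grip_width: 0.0274
n=44 rms=0.02 yaw=-0.00deg frontmove=-0.0mm lift=-0.0mm
[ 4.30675794e-04  4.72402850e-01 -5.53033733e+00]
```

```bash
python3 - <<'E'
from h import *
R=rot(94.45,0)
go([.443,-.22,.15],R); go([.443,-.3385,.09],R); go([.443,-.3385,.02],R)
E
```

```text
shift [1.0, 144.0, 25.4] rot [-0.026, -0.323, 0.09] rows>= 2.9
shift [92.7, 164.8, 119.2] rot [-0.026, -0.323, 0.09] rows>= 4.5
shift [70.5, 165.6, 185.6] rot [-0.026, -0.323, 0.09] rows>= 5.2
```

```bash
python3 -m jog '[[[0,36,6],[-0.006,-0.08,0.022],-1],[[0.5,72,13],[-0.013,-0.16,0.045],-1],[[1,108,19],[-0.02,-0.24,0.068],-1],[[1,144,25],[-0.026,-0.323,0.09],-1],[[32,151,56],[-0.026,-0.323,0.09],-1],[[62,158,88],[-0.026,-0.323,0.09],-1],[[92.7,165,119],[-0.026,-0.323,0.09],-1],[[85,165,142],[-0.026,-0.323,0.09],-1],[[78,165.5,164],[-0.026,-0.323,0.09],-1],[[70.5,165.6,185.6],[-0.026,-0.323,0.09],-1],[[70.5,165.6,185.6],[-0.026,-0.323,0.09],-1]]'; python3 - <<'E'
from h import *
t=cam('top'); st=env.state(); g=np.array(st['tool_pos'])+[0,0,.0262]; u=np.array([np.cos(np.radians(94.65)),np.sin(np.radians(94.65)),0])
tip=g+u*.355+[0,0,-.0034]; print('pred tip',proj(t,tip))
c=t;x0,y0,x1,y1=290,200,400,250
m=cv2.inRange(cv2.cvtColor(c['px'][y0:y1,x0:x1],cv2.COLOR_BGR2HSV),(0,0,90),(180,60,255)); n,l,s,_=cv2.connectedComponentsWithStats(m)
print([ (q+[x0,y0,0,0,0]).tolist() for q in s[1:] if q[4]>30])
go([.443,-.3385,-.006],rot(94.45,0))
E
```

```text
time_s: 21.65
tool_pos: [0.4364, -0.3367, 0.0132]
ee_rot: [0.734, -0.679, -0.007, 0.003]
contact_force: [-1.2, 0.6, -4.8]
grip_width: 0.0272
pred tip [324.48089285 229.65099234]
[[378, 200, 22, 50, 735], [324, 226, 37, 9, 206]]
shift [1.4, -5.2, 21.4] rot [0.011, 0.003, 0.0] rows>= 0.4
```

```bash
python3 -m jog '[[[0,-4,6],[0.006,0,0],-1],[[0,-4,12],[0.006,0,0],-1],[[0,-4,16],[0.006,0,0],-1],[[0,-4,16],[0.006,0,0],-1]]'; python3 -m jog '[[[0,0,0],[0,0,0],-1]]'
```

```text
time_s: 22.1
tool_pos: [0.4433, -0.3376, 0.0008]
ee_rot: [0.734, -0.679, -0.001, -0.0]
contact_force: [-0.5, 0.6, -5.6]
grip_width: 0.0274
time_s: 22.2
tool_pos: [0.4437, -0.3379, 0.0014]
ee_rot: [0.734, -0.679, -0.001, -0.0]
contact_force: [-0.7, -0.3, -4.8]
grip_width: 0.0272
```

```bash
python3 -m jog '[[[0,0,5],[0,0,0],-1],[[0,0,9],[0,0,0],-1],[[0,0,9],[0,0,0],-1]]'; python3 -m jog '[[[0,0,2],[0,0,0],-1],[[0,0,4],[0,0,0],-1],[[0,0,4],[0,0,0],-1]]'
```

```text
time_s: 22.5
tool_pos: [0.443, -0.3375, -0.0087]
ee_rot: [0.734, -0.679, -0.002, -0.0]
contact_force: [0.1, 0.0, -5.2]
grip_width: 0.0276
time_s: 22.8
tool_pos: [0.4436, -0.3378, -0.012]
ee_rot: [0.734, -0.679, -0.001, -0.0]
contact_force: [-0.7, -1.4, -3.4]
grip_width: 0.0271
```

Just touching the worktop. I'll release slowly and retreat upward.

```bash
python3 -m jog '[[[0,0,1],[0,0,0],-1],[[0,0,1],[0,0,0],-0.2],[[0,0,1],[0,0,0],0.2],[[0,0,0],[0,0,0],0.6],[[0,0,0],[0,0,0],1],[[0,0,0],[0,0,0],1],[[0,0,0],[0,0,0],1],[[0,0,-20],[0,0,0],1],[[0,0,-60],[0,0,0],1],[[0,0,-110],[0,0,0],1],[[0,0,-160],[0,0,0],1],[[0,0,-200],[0,0,0],1]]'
python3 -m jog '[[[80,80,-40],[0,0,0],1],[[80,120,-40],[0,0,0],1],[[80,120,-40],[0,0,0],1],[[80,120,-40],[0,0,0],1],[[80,120,-40],[0,0,0],1],[[80,120,-40],[0,0,0],1]]'
python3 - <<'E'
from track import *
track(ref='pics/s11.npz'); s=cam('scene'); t=cam('top')
for n,c in (('s12',s),('t12',t)): np.savez(f'pics/{n}.npz',**{k:c[k] for k in('px','R','t','f','cx','cy')})
f=lambda p,k:np.clip(cv2.resize(p,None,fx=k,fy=k,interpolation=cv2.INTER_CUBIC)*1.5,0,255).astype(np.uint8)
a=f(s['px'][130:340,180:480],1.3333); b=f(t['px'][100:310,140:440],1.3333)
c=f(s['px'][235:297,375:435],4.8); d=f(t['px'][220:282,240:300],4.8)
z=np.zeros((298,800,3),np.uint8); z[:,:288]=c[:298]; z[:,300:588]=d[:298]
cv2.imwrite('pics/v12.png',np.vstack([np.hstack([a,b]),z])[:600])
E
```

```text
time_s: 24.0
tool_pos: [0.444, -0.3384, 0.1915]
ee_rot: [0.734, -0.679, 0.001, -0.0]
contact_force: [0.7, -0.3, 0.1]
grip_width: 0.0855
time_s: 24.6
tool_pos: [0.3308, -0.4267, 0.2276]
ee_rot: [0.734, -0.679, -0.001, -0.0]
contact_force: [-0.8, -0.4, -0.3]
grip_width: 0.0854
n=44 rms=0.02 yaw=-0.00deg frontmove=-0.0mm lift=-0.0mm
```

View pics/v12.png

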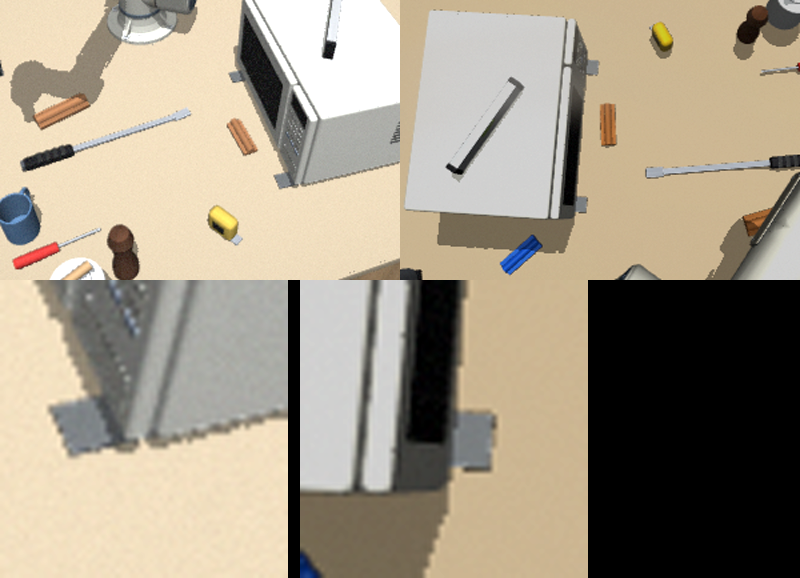

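The final view shows the bar flat on the worktop, the level still on top, and the oven over both packers. Last numeric checks:

```bash
python3 - <<'E'
from h import *
s=dict(np.load('pics/s12.npz')); t=dict(np.load('pics/t12.npz')); z=dict(np.load('pics/scene0.npz'))
e=np.array([-1,np.tan(np.radians(3.8)),0]); e/=np.linalg.norm(e)
S=lambda x,y:(375+x/4.8,235+y/4.8); T=lambda x,y:(240+x/4.8,220+y/4.8)
c=ray(s,*S(130,164),.025); p=(ray(s,*S(51,128),.005)+ray(s,*S(72,175),.005))/2; f=-((c-p)@e)*1000
c2=ray(t,*T(149,210),.025); p2=(ray(t,*T(194,131),.005)+ray(t,*T(191,190),.005))/2; n=((c2-p2)@e)*1000
print('far',f,'near',n,'offset toward robot',(n-f)/2)
for nm,lo,hi,b in (('mug',(95,80,30),(125,255,255),(175,265,220,320)),('screw',(0,150,80),(8,255,255),(185,310,230,335)),('tape',(20,120,80),(35,255,255),(330,280,365,310))):
    o=[]
    for i in (z,s):
        m=cv2.inRange(cv2.cvtColor(i['px'][b[1]:b[3],b[0]:b[2]],cv2.COLOR_BGR2HSV),lo,hi); M=cv2.moments(m,True); o.append((M['m10']/M['m00'],M['m01']/M['m00'],M['m00']))
    print(nm,np.round(o,2).tolist())
E
```

```text
far 33.58708017590182 near 37.22098761945289 offset toward robot 1.816953721775537
mug [[18.26, 27.89, 938.0], [18.32, 27.86, 934.0]]
screw [[21.29, 11.41, 264.0], [21.09, 11.52, 265.0]]
tape [[17.55, 15.88, 311.0], [17.53, 15.91, 312.0]]
```

```bash
python3 -c "
from plant import env
s=env.state(); print(s['time_s'],s['contact_force']); print(env.hand_in())"
```

```text
24.75 [ 0.6895683  -0.23393346 -0.13932982]
the job is handed in; nothing more can be done
None
```

I lifted the oven's front with the bar across the oak block, swung it about 33 mm towards the robot, and lowered it onto the packers. The bar is drawn out and lying flat about where it started. I handed in at 24.75 s; no verdict was given.

**Last checks:**
- **Lift:** it peaked at 9.3 mm and settled at about 5 mm, which is the packers' height. The feet themselves are hidden, so this is tracked from the oven's faces.
- **Position:** the front feet come out centred on the packers to about 2 mm, against a margin of 9 mm.
- **Oven:** it did not move while I drew the bar out or afterwards, and the spirit level is still on top.
- **Other things:** the mug, screwdriver and tape measure are where they were, within 0.2 pixel.

**What failed or disagreed:**
- **First grasp:** it closed on air above the handle. The fingertips turned out to be about 39 mm shorter than stated, relative to the TCP reading. I found this by pressing the shut fingers on the handle top, with up to 30 N, and then gripped lower.
- **Cameras:** the scene and top cameras differed by about 9 mm in x on the packers, so I compared oven to packer within a single view.
- **Corner gaps:** these read 34 and 37 mm instead of 40. I put that down to the door being narrower than the body.
- **Oven turn:** the turn I measured, about 4.8°, was a little under the 5.2° I first estimated.

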